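Mark a curd wheel in the ratchet press

ROBOT

A 7-joint arm with a two-finger parallel gripper is mounted at the origin on a cart in front of the work surface, level with it; the furniture and walls round the work are solid. World frame = base frame: x ahead of the robot, y to its left, z up, the work surface at z = 0. Lengths are in m, angles in rad, forces in N, time in s.
With the tool pointing down it reaches from about 0.425 to 0.95 m from the base axis. Payload 4.7 kg.
Tool frame: the origin (TCP) lies midway between the tips of the shut fingers; the grasp point (between the pads) lies 19 mm behind it (manip.grip_depth is the distance from the TCP to the grasp point, in m); z points along the fingers, y is the line along which they close (so a half turn about z gives the same grasp; the last joint's range is limited). The gripper opens to 85 mm and grips with 20 to 120 N. Pads are 22 mm wide; open, the fingers measure 114 mm over their backs; the gripper's body (76 mm by 85 mm) begins 54 mm behind the grasp point. The pads swing forward as they close: fully open they stand 13 mm farther back than shut.
Start: joints at [1.274, 0.469, -0.049, 1.532, 0.024, 1.141, -0.082], TCP at [0.179, -0.651, 0.231] pointing down, gripper open.
Joint ranges: [-2.59, 2.59], [-0.33, 1.99], [-1.39, 1.29], [0.1, 2.45], [-1.04, 4.18], [0.21, 1.99], [-2.66, 2.66]. Speed limits (rad/s): [2.57, 2.57, 3.14, 3.14, 3.14, 3.14, 3.14].

INTERFACE

Orientations are given as a 3x3 rotation matrix whose columns are the frame's x, y, z axes.
In Python, from rig import manip, jaws, inverse_kinematics, readout, optics, finish_job gives the robot as it stands. Calls block until the motion is done:
- manip.move_to(position, orientation): joint-space move of the TCP to a pose.
- manip.servo_line(position, orientation=None, max_speed=0.15, max_force=None): straight line of the TCP; orientation=None keeps the orientation; max_speed is the mean speed in m/s. With max_force (N) it stops when the force on the tool has changed by that much, and returns True; else False.
- manip.movej(angles): joint-space move.
- jaws.grip(opening, force=None): finger opening in m; force is the grip in N (None keeps the last); returns when the fingers have stopped.
- manip.wait(seconds).
- inverse_kinematics(position, orientation): joint angles nearest the present ones, or None.
- readout.state(): the state.
- optics.snapshot(name): name is "scene" or "top"; returns a dict with "img" (480x640x3 uint8, blue, green, red), "camera_matrix" (3x3 intrinsics, pixels), "eye" and "orientation" of the camera in the world. Camera axes: x right, y down, z forward; pixel columns grow to the right and rows downward; lengths in m; the calibration is good to about 2 mm. A picture is of the moment at which its call begins. There is no depth.
A pose or a line that the arm cannot do raises manip.PlanningError and nothing moves.
- finish_job(): hands the job in; it is judged then, once.
The state is a dict: "time_s": time; "q": joint angles; "qd": joint speeds; "joint_efforts": joint torques, N m; "tcp_pos": TCP position; "tcp_rot": TCP orientation; "wrist_force": force on the tool from outside, world axes, zero at the start; "torque": the same for the moment, N m; "finger_gap": finger opening in m; "grasp_force": force on a finger pad.
Only numpy, scipy, OpenCV 4.12 (cv2) and the standard library are available. Lean on these libraries where they do the work, as an engineer would, in place of code of your own. Each camera call takes 0.05 s, during which the arm holds its last target. There are 200 camera calls.

TASK

Press the maker's mark into the curd wheel in the bench press: lift the platform by its black handle, tooth by tooth, until the sprung stamp bears on the wheel with about 8 N (3 to 14 N will do, never over 18 N), and let go so that the pawl alone keeps it pressed for two seconds. Then push down the pawl's tail to lift its nose out of the teeth, let the platform sink all the way to the bottom with the wheel still lying on it, and leave the pawl free. Treat the pawl gently (under 25 N), keep off the wheel, and leave the other things on the table alone.

Things in the scene. Friction and masses are not known exactly. Their poses are not given: they have to be found in the camera images.
- press: frame of the aluminium bench press, fixed to the table: base plate 130 x 200 x 10 mm and an upright back plate 185 mm high. Origin: on the table under the toothed rail. z is up, y (level) runs from the rail to the platform, the handle sticks out along -y, the pawl's tail along -x (robot's side). It stands at differing places and yaws
- press_head: fixed arm over the platform (188 to 207 mm up) with a screw (knob top 208 to 241 mm up) and a sprung steel stamp, a disc 76 mm across over the platform's middle. Origin and axes as press. The screw's setting differs and is not measured: the wheel's top meets the stamp when the platform has risen by 30 to 61 mm; the stamp then yields upward, from about 1 N on, adding 0.7 N for each further mm
- rail: upright toothed steel rail 14 x 18 mm, top 192 mm up, sliding in the frame with platform and handle; origin as press when at the bottom, its start; rises at most 94 mm. It weighs 3.4 N; a damper adds 60 N per m/s; passing a tooth adds 0 to 3 N, alike at each tooth. The pawl holds it at rises of about 10, 22, 34, 46, 58.. mm; let go, it sinks to the next one below
- handle (a point): middle of the black lifting handle on the rail, a level bar 16 x 16 mm in section and 60 mm long along the press's y, free on all sides, about 50 mm above the table at the bottom; its centre lies 95 mm from the rail
- platform (a point): centre of the top of the round steel platform (100 mm across, 8 mm thick) that carries the wheel; 22 mm above the table at the bottom
- pawl_pad (a point): middle of the top of the flat steel pad (26 x 26 mm) on the pawl's tail, 90 mm in front of the rail, 84 mm above the table when free. Pushed down it turns the sprung pawl; the nose leaves the teeth after 7 to 13 mm at the pad, the stop comes at about 25 mm. It takes 1 to 8 N. While it is down the damped rail sinks at about 0.1 m/s; freed, it springs back up
- wheel_centre (a point): centre (half-way up) of the pressed curd wheel on the platform, a fluted disc 112 mm across and 35 mm high
- wheel: the same curd wheel on the platform, 0.34 kg within a third; origin in the middle of its underside
- other_wheel: bystander: another curd wheel, 116 mm across, 35 mm high, beyond the platform; origin under its centre
- cup: bystander: cup of butterfat, 74 mm across, 88 mm high, beyond the handle; origin under its centre
- ink: bystander: small ink bottle, 33 mm across, 62 mm high, near the handle's side; origin under its centre
- marker: bystander: marker pen 135 mm long lying in front of the platform; origin under its centre
- cup_b: bystander: cup of butterfat, 75 mm across, 80 mm high, at the right of the table; origin under its centre
- tub: bystander: tub of butterfat, 118 mm across, 46 mm high, at the left of the table; origin under its centre
- pawl: the pawl itself (steel lever: upright nose against the rail's front, level tail with the pad); origin on its axle, 16 mm in front of the rail's middle and 81 mm above the table; pushing the tail down turns it about the press's y axis

How it is judged:
On the way:
1. the pawl alone, with the robot off the press, keeps the wheel pressed against the stamp with 3 to 14 N for 2 s (contact force between wheel and press_head between 2.5 and 14.5 N and contact force between each of the arm, the fingers and press below 0.2 N), for 2 s.
At the end, for the whole second after the job is handed in: The platform is at the bottom (within 3 mm), the wheel lies still and flat on it within 25 mm of its centre, and the pawl has sprung back up (pad within 6 mm of its free height) (z of platform in the frame of press below 0.025 m and z of pawl_pad in the frame of press above 0.078 m and horizontal distance between wheel_centre and platform below 0.025 m and z of wheel in the frame of platform between -0.003 and 0.003 m and angle between wheel's own z axis and vertical below 0.05 rad and linear speed of wheel below 0.02 m/s); the robot touches nothing.
It fails at once if the stamp presses on the wheel with more than 18 N (contact force between wheel and press_head above 18 N).
It fails at once if the robot pushes on the pawl with 25 N or more (contact force between any of the fingers, the arm and pawl above 25 N).
It fails at once if the robot touches the curd wheel (contact force between any of the fingers, the arm and wheel above 0.5 N).
It fails at once if a bystander is moved by more than 20 mm (distance of any of other_wheel, cup, ink, marker, cup_b, tub from where it was at the start of the episode above 0.02 m).
It also fails if it takes over 54 s, if anything falls off the work surface, if the arm or the gripper's body presses on something with over 40 N, if the wrist force passes 120 N, or if a joint passes its speed limit or range.

## Working session

There is one attempt and no reset: what is moved stays moved. The work goes in short steps, each a Python script; the robot and the scene stay as the last script left them, time stands still between calls to the robot, and variables do not carry over. Pictures are saved under pics/ and viewed, at most 10 in all, crops included, and the job is handed in when it is done.

```bash
mkdir -p pics; ls
python3 - <<'E'
from rig import *
import cv2,numpy as np
for n in ("scene","top"):
    s=optics.snapshot(n); cv2.imwrite(f"pics/{n}0.png",s["img"])
    print(n,s["camera_matrix"].tolist(),np.round(s["eye"],4).tolist(),np.round(s["orientation"],4).tolist())
    np.savez(f"pics/{n}0.npz",**s)
s=readout.state();print(s["time_s"],s["tcp_pos"],s["wrist_force"],s["tcp_rot"])
E
```

```text
pics
scene [[492.17430812911545, 0.0, 324.9774104061366], [0.0, 492.17430812911545, 237.84013197334087], [0.0, 0.0, 1.0]] [0.2287, -0.4791, 0.9425] [[0.8865, -0.3651, 0.2843], [-0.4626, -0.6877, 0.5596], [-0.0088, -0.6276, -0.7785]]
top [[458.0825987574907, 0.0, 320.70891493834796], [0.0, 458.0825987574907, 242.5376840304053], [0.0, 0.0, 1.0]] [0.3486, 0.1338, 1.1049] [[0.0106, -0.9883, 0.1522], [-0.9998, -0.0129, -0.0145], [0.0163, -0.152, -0.9882]]
0.1 [ 0.17850962 -0.65042677  0.23033018] [0.22177435 1.17166668 0.00704219] [[ 9.64334345e-01  2.64686599e-01 -5.24423257e-04]
 [ 2.64687115e-01 -9.64332786e-01  1.73444900e-03]
 [-4.66331323e-05 -1.81139682e-03 -9.99998358e-01]]
```

View pics/scene0.png

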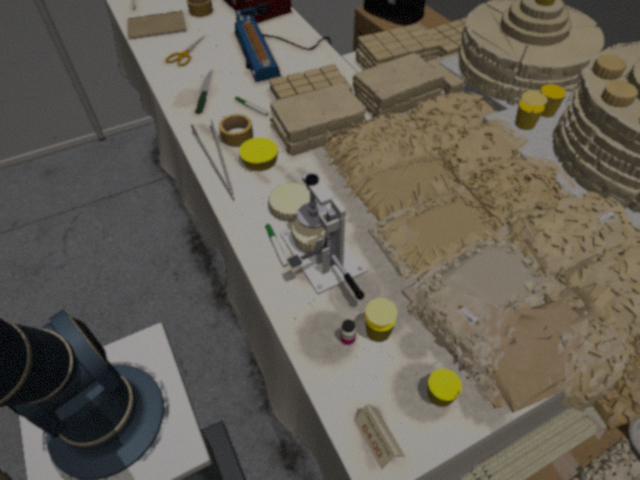

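View pics/top0.png

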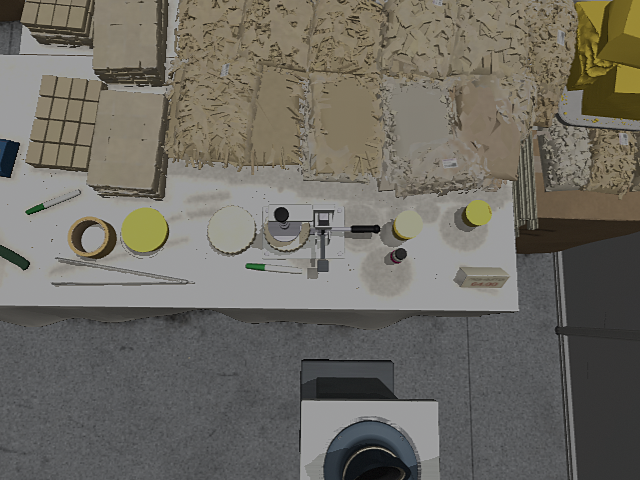

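The top view shows the press's rail top at about (323,215), the black handle at (365,229), the pawl pad near (322,267), and the ink bottle at (398,256). In the scene view the handle is at about (352,284), the pad near (295,261), and the ink at (348,331). I'll zoom in on both.

Run:
```python
import cv2,numpy as np
a=cv2.imread("pics/top0.png")[190:300,240:420]; b=cv2.imread("pics/scene0.png")[165:350,255:405]
a=cv2.resize(a,None,fx=4.4,fy=4.4,interpolation=cv2.INTER_CUBIC);b=cv2.resize(b,None,fx=3.2,fy=3.2,interpolation=cv2.INTER_CUBIC)
cv2.imwrite("pics/ca.png",a);cv2.imwrite("pics/cb.png",b);print(a.shape,b.shape)
```

```text
(484, 792, 3) (592, 480, 3)
```

View pics/ca.png

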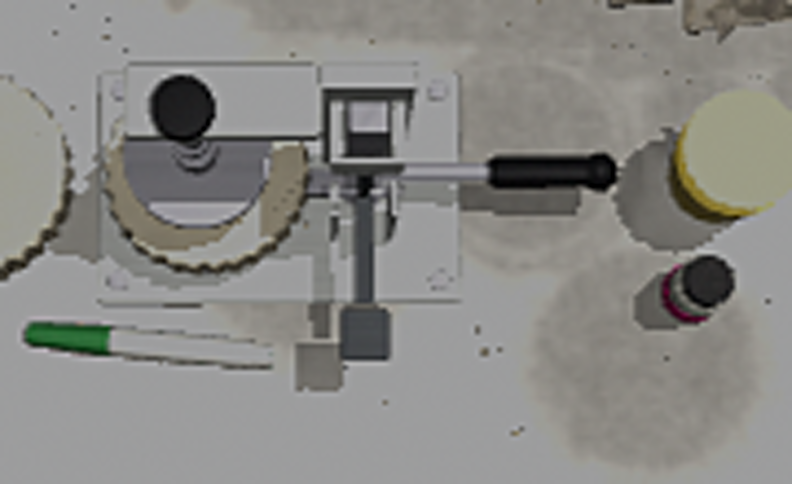

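View pics/cb.png

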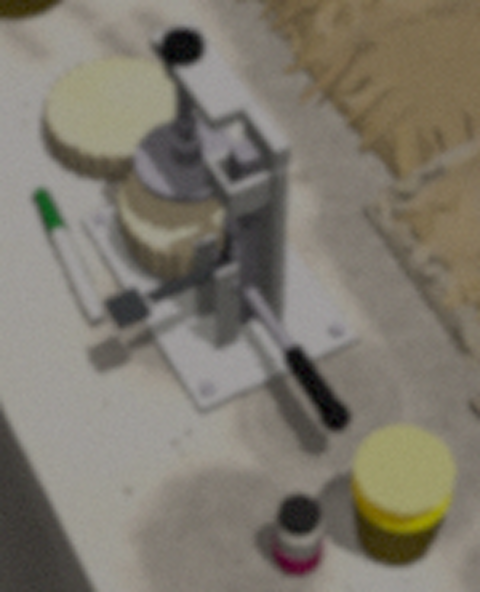

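The crops show the press with almost no yaw: handle bar from (351,229) to (380,229) in the top view, pad centre at (323,265.7), and the ink and cup clear of the handle's grasp zone. Next I'll compute positions from the two views.

```bash
cat > loc.py <<'E'
import cv2,numpy as np
def ray(s,px):
    d=s["orientation"]@np.linalg.inv(s["camera_matrix"])@np.array([px[0],px[1],1.]); return s["eye"],d/np.linalg.norm(d)
def plane(s,px,z):
    e,d=ray(s,px); return e+d*(z-e[2])/d[2]
def tri(r1,r2):
    A=[];b=[]
    for e,d in (r1,r2):
        P=np.eye(3)-np.outer(d,d);A.append(P);b.append(P@e)
    return np.linalg.lstsq(np.vstack(A),np.hstack(b),rcond=None)[0]
E
python3 - <<'E'
from loc import *
from rig import *
T=np.load("pics/top0.npz");S=np.load("pics/scene0.npz")
def dark(s,x0,x1,y0,y1,th):
    g=s["img"].max(2)[y0:y1,x0:x1]<th
    n,l,st,c=cv2.connectedComponentsWithStats(g.astype(np.uint8))
    k=1+np.argmax(st[1:,4]);ys,xs=np.where(l==k);p=np.c_[xs+x0,ys+y0].astype(np.float32)
    return p,p.mean(0),cv2.minAreaRect(p)
pt,ct,rt=dark(T,345,385,218,240,50);ps,cs,rs=dark(S,335,375,265,305,60)
print("handle",ct,rt,cs,rs)
h=tri(ray(T,ct),ray(S,cs));print("tri",h,"plane .05",plane(T,ct,.052),plane(S,cs,.052))
a=plane(T,(pt[:,0].min(),pt[pt[:,0]<pt[:,0].min()+4,1].mean()),.052);b=plane(T,(pt[:,0].max(),pt[pt[:,0]>pt[:,0].max()-4,1].mean()),.052);print("ends",a,b)
padT=(240+365/4.4-.4,190+333/4.4-.4);padS=(255+127/3.2-.4,165+307/3.2-.4)
print("pad",plane(T,padT,.084),plane(S,padS,.084),tri(ray(T,padT),ray(S,padS)))
for c in ((99,302),(460,302),(460,70)): print("base",plane(T,(240+c[0]/4.4-.4,190+c[1]/4.4-.4),.01))
for n,c,z in (("ink",(708,281),.062),("cup",(737,142),.088)): print(n,plane(T,(240+c[0]/4.4,190+c[1]/4.4),z))
E
```

```text
handle [365.15076 228.86432] ((365.0, 228.5), (7.0, 28.0), 90.0) [353.8708 286.7528] ((353.6348876953125, 285.915771484375), (28.301944732666016, 7.737985134124756), 57.9946174621582)
tri [0.54628302 0.01405395 0.04851258] plane .05 [0.54448469 0.0147589  0.052     ] [0.54622967 0.01197797 0.052     ]
ends [0.5439029  0.04791468 0.052     ] [ 0.54557187 -0.01772902  0.052     ]
pad [0.45437493 0.11422646 0.084     ] [0.45440925 0.11311871 0.084     ] [0.45466422 0.11416759 0.0825087 ]
base [0.47724824 0.25814146 0.01      ]
base [0.47971039 0.06097666 0.01      ]
base [0.60979554 0.06133705 0.01      ]
ink [ 0.48524791 -0.06630382  0.062     ]
cup [ 0.55429603 -0.07747796  0.088     ]
```

Run:
```python
from rig import *
import numpy as np
yaw=.018;c,s=np.cos(yaw),np.sin(yaw)
Y=np.array([c,s,0]);Z=np.array([0,0,-1.]);R=np.c_[np.cross(Y,Z),Y,Z]
R2=np.c_[-np.cross(Y,Z),-Y,Z]
q0=readout.state()["q"]
best=None
for r in (R,R2):
    q=inverse_kinematics([.5455,.015,.031],r); print(None if q is None else np.round(q,2))
    if q is not None and (best is None or np.abs(np.array(q)-q0).max()<best[0]): best=(np.abs(np.array(q)-q0).max(),r)
R=best[1];np.save("R.npy",R)
manip.move_to([.5455,.015,.16],R)
jaws.grip(.05,force=25)
print(readout.state()["time_s"],readout.state()["wrist_force"])
hit=manip.servo_line([.5455,.015,.033],R,max_speed=.1,max_force=8)
st=readout.state();print(hit,st["time_s"],st["tcp_pos"],st["wrist_force"])
jaws.grip(0.0,force=25)
st=readout.state();print(st["time_s"],st["tcp_pos"],st["wrist_force"],st["torque"],st["finger_gap"],st["grasp_force"])
```

```text
[ 0.34  0.59 -0.58  1.98  0.49  0.71 -0.53]
[-0.86  0.84  1.1   2.05 -0.98  0.92 -2.32]
3.2333 [-0.00751589 -0.16217541 -0.19340738]
False 4.65 [0.54601991 0.01509114 0.03362469] [-0.00919078 -1.12324364 -0.8984017 ]
5.05 [0.54635854 0.01497762 0.03350479] [ 1.53399999 -0.3891109   2.15989882] [-0.05381918 -0.22236301 -0.07487933] 0.015466425904280337 28.45240741968155
```

```bash
cat > h.py <<'E'
from rig import *
import numpy as np
R=np.load("R.npy")
Z0=.0335
def read(n=4):
    f=[];z=[]
    for _ in range(n):
        manip.wait(.02);s=readout.state();f.append(s["wrist_force"]);z.append(s["tcp_pos"][2])
    return np.mean(f,0),np.mean(z)-Z0,s["time_s"]
def lift(rise,v=.03):
    manip.servo_line([.5455,.015,Z0+rise],R,max_speed=v)
    f,z,t=read();print(f"{rise*1e3:5.1f} z{z*1e3:6.2f} F",np.round(f,2),f"t{t:.2f}");return f,z
E
python3 - <<'E'
from h import *
for r in range(2,30,2): lift(r/1e3)
E
```

```text
2.0 z  1.72 F [ 5.03  0.38 -7.19] t5.37
  4.0 z  3.57 F [ 5.97  0.36 -8.15] t5.68
  6.0 z  5.41 F [ 5.96  0.43 -8.8 ] t6.00
  8.0 z  7.62 F [ 5.18  1.   -7.6 ] t6.32
 10.0 z  9.72 F [ 5.11  0.16 -6.96] t6.63
 12.0 z 11.71 F [ 5.43  0.34 -7.19] t6.95
 14.0 z 13.60 F [ 5.    0.25 -7.98] t7.27
 16.0 z 15.52 F [ 5.49  0.13 -8.78] t7.58
 18.0 z 17.39 F [ 6.31  0.49 -9.35] t7.90
 20.0 z 19.62 F [ 5.08  0.72 -7.54] t8.22
 22.0 z 21.70 F [ 4.89  0.65 -6.97] t8.53
 24.0 z 23.69 F [ 5.65  0.35 -6.97] t8.85
 26.0 z 25.58 F [ 5.61 -0.   -7.64] t9.17
 28.0 z 27.49 F [ 5.97  0.49 -8.2 ] t9.48
```

Run:
```python
from h import *
base={0:7.1,2:7.75,4:8.4,6:9.05,8:7.57,10:6.97}
for r in range(30,84,2):
    f,z=lift(r/1e3); e=-f[2]-base[r%12]; print("   excess %.2f"%e)
    if e>14.5: print("STOP high");break
    if r%12==0 and e>5.0: print("good");break
```

```text
30.0 z 29.36 F [ 6.06  0.31 -9.73] t9.80
   excess 0.68
 32.0 z 31.56 F [ 5.65  0.27 -7.73] t10.12
   excess 0.16
 34.0 z 33.68 F [ 4.87  0.64 -6.95] t10.43
   excess -0.02
 36.0 z 35.69 F [ 5.39  0.37 -7.21] t10.75
   excess 0.11
 38.0 z 37.49 F [ 5.5   0.77 -7.89] t11.07
   excess 0.14
 40.0 z 39.29 F [  6.67   0.44 -10.08] t11.38
   excess 1.68
 42.0 z 41.00 F [  7.53   0.67 -12.26] t11.70
   excess 3.21
 44.0 z 43.03 F [  7.39   1.15 -11.82] t12.02
   excess 4.25
 46.0 z 44.94 F [  7.47   1.07 -12.47] t12.33
   excess 5.50
 48.0 z 46.94 F [  6.89   0.58 -13.2 ] t12.65
   excess 6.10
good
```

Run:
```python
from h import *
lift(.0495)
for r in (47.5,46.5,45.8,45.2):
    f,z=lift(r/1e3)
    if f[2]>-2: break
```

```text
49.5 z 48.08 F [  8.47   1.36 -15.75] t12.97
 47.5 z 46.47 F [  7.07   0.38 -12.16] t13.28
 46.5 z 46.26 F [ 5.76  0.97 -7.5 ] t13.60
 45.8 z 46.10 F [ 5.55  0.09 -3.  ] t13.92
 45.2 z 45.91 F [ 4.35 -1.06  3.22] t14.23
```

Run:
```python
from h import *
import cv2
lift(.0456)
jaws.grip(.05)
f,z,t=read();print(np.round(f,2),z,t)
p=readout.state()["tcp_pos"]
manip.servo_line([.5455,.015,.20],R,max_speed=.12)
f,z,t=read();print(np.round(f,2),t)
s=optics.snapshot("scene");t2=optics.snapshot("top")
b=cv2.resize(s["img"][165:350,255:405],None,fx=3,fy=3,interpolation=2);a=cv2.resize(t2["img"][190:300,240:420],(450,275),interpolation=2)
o=np.zeros((555,b.shape[1]+450,3),np.uint8)[:, :800] if b.shape[1]+450<=800 else np.zeros((555,b.shape[1]+450,3),np.uint8)
b=b[:, :350];o=np.zeros((555,800,3),np.uint8);o[:b.shape[0],:350]=b;o[:275,350:]=a
cv2.imwrite("pics/hold.png",o)
manip.wait(2.2)
print(readout.state()["time_s"])
```

```text
45.6 z 45.95 F [ 5.38 -0.38  1.7 ] t14.55
[0.02 0.27 0.18] 0.04529983388790296 15.0417
[ 0.09 -0.03 -0.4 ] 16.2667
18.5667
```

View pics/hold.png

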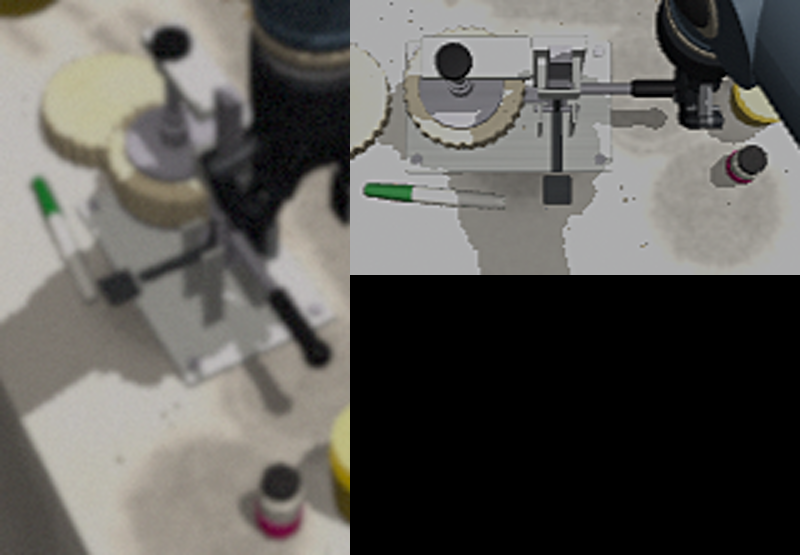

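The scene view shows the platform raised and pressed against the stamp (wheel at about (160,180)), held by the pawl with the gripper off. The pad is at (118,290) in the scene crop and (557,190) in the top one. Now the release.

Run:
```python
from h import *
import cv2
x,y=.452,.114
print(np.round(inverse_kinematics([x,y,.066],R),2))
manip.move_to([x,y,.20],R); jaws.grip(0.0)
manip.servo_line([x,y,.092],R,max_speed=.1)
f0,z,t=read();print(np.round(f0,2),t)
for zz in (.084,.080,.076,.072,.069,.067):
    hit=manip.servo_line([x,y,zz],R,max_speed=.05,max_force=14)
    f,z,t=read();print(zz,hit,round(z+Z0,4),np.round(f-f0,2),round(t,2))
    if hit: break
manip.wait(1.5)
f,z,t=read();print(np.round(f-f0,2),t)
s=optics.snapshot("scene")["img"];cv2.imwrite("pics/down.png",cv2.resize(s[165:350,225:405],None,fx=3,fy=3,interpolation=2))
```

```text
[ 0.25  0.46 -0.72  2.14  0.47  0.7  -0.77]
[-0.29  0.53  0.79] 21.0
0.084 False 0.0838 [ 0.52 -0.95 -0.8 ] 21.38
0.08 False 0.0799 [ 0.63 -0.47  0.84] 21.69
0.076 False 0.0758 [ 0.08 -0.32 -0.85] 22.01
0.072 False 0.0718 [ 0.27 -0.24 -0.03] 22.32
0.069 False 0.0689 [ 0.12 -1.18  0.16] 22.64
0.067 False 0.067 [ 0.28 -0.76  0.04] 22.96
[ 0.86 -0.61 -0.13] 24.525
```

View pics/down.png

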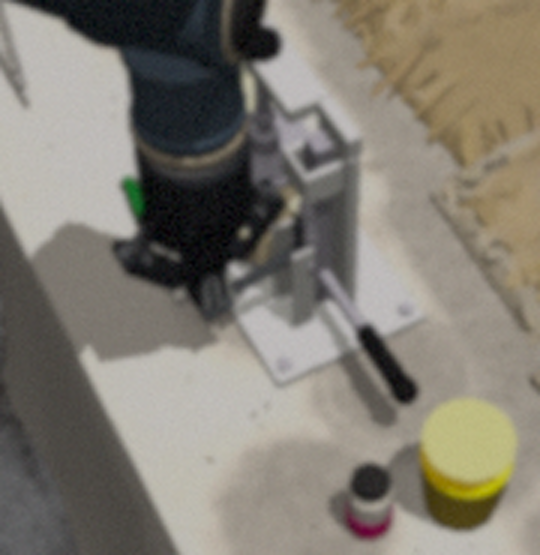

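The rail top is back down inside the frame at about (320,150) and the handle is low again at (385,365). I'll retract and check the handle height and the pad numerically.

Run:
```python
from h import *
from loc import *
manip.servo_line([.452,.114,.20],R,max_speed=.12)
manip.move_to([.45,-.2,.25],R); manip.wait(.3)
T=optics.snapshot("top");S=optics.snapshot("scene")
def dark(s,x0,x1,y0,y1,th):
    g=s["img"].max(2)[y0:y1,x0:x1]<th
    n,l,st,c=cv2.connectedComponentsWithStats(g.astype(np.uint8))
    k=1+np.argmax(st[1:,4]);return c[k]+[x0,y0]
ct=dark(T,345,385,218,240,50);cs=dark(S,335,375,265,305,60);print(ct,cs,tri(ray(T,ct),ray(S,cs)),readout.state()["time_s"])
b=cv2.resize(S["img"][165:350,255:405],None,fx=2.3,fy=3,interpolation=2);b=cv2.resize(S["img"][165:350,255:385],None,fx=2.6,fy=2.6,interpolation=2)
a=cv2.resize(T["img"][190:300,240:420],(450,275),interpolation=2)
o=np.zeros((482,800,3),np.uint8);o[:b.shape[0],:338]=b[:482];o[:275,350:]=a;cv2.imwrite("pics/end.png",o)
```

```text
[365.22222222 228.87878788] [358.85371703 292.9616307 ] [0.55427985 0.00998844 0.02179893] 27.4417
```

View pics/end.png

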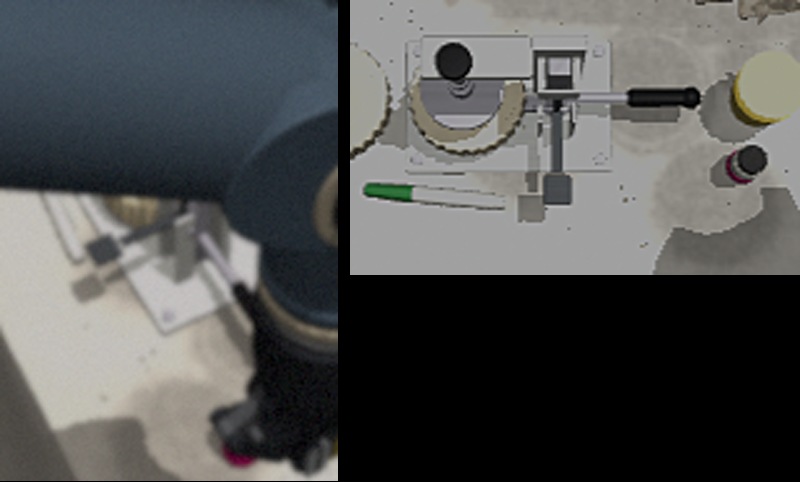

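The scene view is blocked by the arm, but in the top view the handle (365.2,228.9) is within 0.1 px of its start. The pad is at (557,190) and the wheel sits as before. I'll compare this view directly with the first one, then hand in.

Run:
```python
from h import *
from loc import *
T=optics.snapshot("top")["img"];T0=np.load("pics/top0.npz")["img"]
for n,(x0,x1,y0,y1) in dict(pad=(316,332,256,276),railtop=(312,336,205,230),wheel=(262,312,224,256),handle=(345,385,220,238),marker=(243,305,260,275),ink=(388,410,245,266)).items():
    A=T0[y0:y1,x0:x1].astype(np.float32).mean(2);B=T[y0:y1,x0:x1].astype(np.float32).mean(2)
    print(n,np.abs(A-B).mean().round(2),np.abs(A-B).max(),np.round(cv2.phaseCorrelate(A,B),3) if 0 else np.round(cv2.phaseCorrelate(A,B)[0],2))
f,_,t=read();print(np.round(f,2),t)
```

```text
pad 2.76 4.6666718 [-0.05  0.02]
railtop 2.85 5.0 [-0.   0.5]
wheel 3.24 33.000004 [ 0.11 -0.01]
handle 2.42 4.6666718 [-0.01  0.02]
marker 3.19 4.6666718 [-0.   0.5]
ink 3.25 51.666664 [-0.01  0.09]
[ 0.26 -0.23  0.15] 27.5583
```

```bash
python3 -c "
from rig import *
print(finish_job())"
```

```text
the job is handed in; nothing more can be done
None
```

The job is handed in (the rig gave no verdict): the pawl alone held the wheel at the 46 mm tooth for over 2 s with an estimated 5.5 N on it, and then, by the top camera, the platform went back to the bottom with the wheel on it, the pawl sprang back up, and the ink bottle and marker had not moved (I didn't check the other bystanders).

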